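Close up the optics train

ROBOT

A 6-joint arm with a two-finger parallel gripper is mounted at the origin on the work surface. World frame = base frame: x ahead of the robot, y to its left, z up, the work surface at z = 0. Lengths are in mm, angles in degrees, forces in N, time in s.
With the tool pointing down it reaches from about 350 to 850 mm from the base axis. Payload 8.1 kg.
Tool frame: the origin (TCP) lies at the centre of the arm's flange, where the gripper is bolted on; the fingertips stand 173 mm ahead of it and the grasp point (between the pads) lies 155 mm ahead of it; z points along the fingers, y is the line along which they close (so a half turn about z gives the same grasp; the last joint's range is limited). The gripper opens to 85 mm and grips with 20 to 120 N. Pads are 22 mm wide; open, the fingers measure 114 mm over their backs; the gripper's body (76 mm by 85 mm) begins 54 mm behind the grasp point. The pads swing forward as they close: fully open they stand 13 mm farther back than shut.
Start: joints at [-68.148, 7.471, 85.268, -0, 87.261, -4.893], TCP at [270.039, -535.804, 404.692] pointing down, gripper open.
Joint ranges: [-169.43, 169.43], [-51.17, 129.36], [1.28, 143.12], [-76.62, 256.62], [0, 156.53], [-152.29, 152.29]. Speed limits (degrees/s): [136.94, 136.94, 159.86, 180, 180, 180].

INTERFACE

Orientations are given as [roll, pitch, yaw] about the fixed x, y, z axes, in that order (R = Rz(yaw) Ry(pitch) Rx(roll)).
In Python, from bench import * gives the robot as it stands.
- The arm moves only by the shell command python3 -m jog 'ROWS' [FORCE]. ROWS is text: rows parted by semicolons, each of 7 numbers parted by spaces: the shift along the tool's x, y, z scaled (see below), then the turn, a rotation vector about the tool's x, y, z scaled (see below), then the closure, from -1 (fully open) to 1 (shut). In form: tx ty tz wx wy wz hand; .... A call has 1 to 5 rows; each row shifts and turns the commanded pose from where the row before left it, along the tool's axes as they then stand; what a row does not reach is not made up. The controller multiplies each number of a shift by 0.1 m and each number of a turn by 60 degrees. A row lasts 1/8 s, in which the tool goes at most 62.5 mm and 10.7 degrees, less where a joint would pass 70% of its speed; a pose out of reach is approached as far as the arm can. A call with a number of a shift or a turn outside -1 to 1 is refused whole. A call with a gripper value outside its range is refused whole. The fingers move at their own pace and stop on an object; FORCE is the grip in N (left out, the last holds). Time passes only in rows, so rows that do not move let the fingers close. It gives the time, the measured TCP pose, the force, the opening and the grip force at its end, in the units of the state.
- sense(): the state, without advancing time (a new reading comes with each control period).
- snapshot(name): name is "scene" or "top" or "wrist"; returns a dict with "img" (384x512x3 uint8, red, green, blue), "fx", "fy", "cx", "cy" (pixels), "dist" ([k1, k2, p1, p2, k3] as OpenCV has them; the pictures are not rectified), "extrinsics" (4x4, takes a point from camera to world coordinates). Camera axes: x right, y down, z forward; pixel columns grow to the right and rows downward; lengths in mm; the calibration is good to about 2 mm. A picture is of the moment at which its call begins. There is no depth.
- hand_in(): hands the job in; it is judged then, once.
The state is a dict: "time": time; "joint_pos": joint angles; "qd": joint speeds; "joint_efforts": joint torques, N m; "tool_pos": TCP position; "tcp_rot": TCP orientation; "ft_force": force on the tool from outside, world axes, zero at the start; "wrist_torque": the same for the moment, N m; "finger_gap": finger opening in mm; "grip_force": force on a finger pad.
Only numpy, scipy, OpenCV 4.12 (cv2) and the standard library are available. Lean on these libraries where they do the work, as an engineer would, in place of code of your own. Each camera call takes 0.05 s, during which the arm holds its last target. There are 200 camera calls.

TASK

The three black optics cubes stand in a touching row on the aluminium rail. With the fingers, gently and slowly push the row along the rail as one train until its leading cube is fully home against the blue camera block with the green circuit board on top, all three cubes still touching. Only push them: do not grip, lift or tip a cube or let the row come apart on the way, leave the other things where they stand, and take the hand clear at the end.

Things in the scene. Friction and masses are not known exactly. Their poses are not given: they have to be found in the camera images.
- rail: aluminium rail, fixed to the bench, 440 mm long (own y) by 76 mm wide (own x); origin at the centre of its underside, on the bench. Its floor is 10 mm above the bench; two guide walls 52.5 mm apart inside (8 mm thick) rise to 18 mm above the bench. An end block is fixed at each end, 340 mm apart face to face: the camera block at one, the lamp block at the other, and which is at which end varies. Rail position and yaw vary.
- camera_block: the end stop: fixed blue block, 50 mm along the rail, 52 mm wide, green circuit board on top, top 61 mm above the bench; origin at the centre of its underside (10 mm up), 195 mm from the rail's centre; the face towards the cubes is 25 mm from its origin. Delicate: a train arriving at up to 40 mm/s and stopped on contact does no harm, one arriving at 100 mm/s hits too hard.
- lamp_block: fixed red block with steel cooling fins on top at the other end of the rail, 50 mm long along the rail, 52 mm wide, top 58 mm above the bench; origin at the centre of its underside, 195 mm from the rail's centre. Between it and the nearest cube there is at first a gap of 63 to 126 mm.
- cube_a: 50 mm cube with a plastic-black frame, grey panels and round glass ports; origin at the centre of its underside, z up, own x across the rail, own y along it. Cube at the row's end towards the rail's +y, green glass. Stands loose on the rail floor (its top 60 mm above the bench), 1.25 mm play to each guide wall, about 0.08 to 0.16 kg, slides with friction under 3 N.
- cube_b: 50 mm cube with a plastic-black frame, grey panels and round glass ports; origin at the centre of its underside, z up, own x across the rail, own y along it. Middle cube, clear glass; same build and mass range as cube_a. When the train is home its origin is 100 mm from that of the camera block.
- cube_c: 50 mm cube with a plastic-black frame, grey panels and round glass ports; origin at the centre of its underside, z up, own x across the rail, own y along it. Cube at the row's end towards the rail's -y, amber glass; same build and mass range as cube_a.
- spare_cube: bystander: white-framed 50 mm cube standing on the bench beside the rail, origin at the centre of its underside
- objective: bystander: brass microscope objective, 32 mm diameter, 38 mm tall, upright on the bench beside the rail, origin at the centre of its underside
- drop_bottle: bystander: small amber bottle with white cap, 38 mm diameter, 68 mm tall, upright on the bench beside the rail, origin at the centre of its underside
- driver: bystander: orange-handled screwdriver, 160 mm long, lying on the bench about parallel to the rail on the robot's side of it

How it is judged:
By the outcome, as a careful person would: the job done as asked, in the order asked, and still so for the second after the job is handed in, with the robot touching nothing.
It also fails if it takes over 38 s, if anything falls off the work surface, if the arm or the gripper's body presses on something with over 40 N, if the wrist force passes 120 N, or if a joint passes its speed limit or range.

## Working session

There is one attempt and no reset: what is moved stays moved. The work goes in short steps, Python scripts to look and compute and a shell command to move; the robot and the scene stay as the last step left them, time stands still between calls to the robot, and variables do not carry over. Pictures are saved under pics/ and viewed, at most 10 in all, crops included, and the job is handed in when it is done.

```bash
mkdir -p pics; python3 - <<'E'
from bench import *
import cv2,pickle
d={n:snapshot(n) for n in("top","scene")}
pickle.dump(d,open('s.pkl','wb'))
for n in d: cv2.imwrite(f'pics/{n}0.png',d[n]["img"][:,:,::-1])
s=sense();print(s);print(d['top']['extrinsics'],d['top']['fx'],d['top']['dist'])
E
```

```text
{'time': 0.1, 'joint_pos': array([-6.81469400e+01,  7.51108235e+00,  8.53209171e+01, -1.79292284e-04,
        8.72616888e+01, -4.88980958e+00]), 'qd': array([ 0.01340141, -0.06032852, -0.10978637,  0.04351606,  0.06699508,
       -0.00881447]), 'joint_efforts': array([ 8.39100758e-04, -5.70951605e+01, -5.01941264e+01, -2.59890294e-04,
        8.05503776e-03, -3.20021957e-05]), 'tool_pos': array([ 269.96928293, -535.61407039,  403.76630012]), 'tcp_rot': array([-1.79906637e+02, -7.80753595e-03,  2.67428720e+01]), 'ft_force': array([0.39722897, 0.42425857, 0.05399325]), 'wrist_torque': array([-0.01470613,  0.00823159,  0.00755221]), 'grip_force': 0.0, 'finger_gap': 85.51768322960298}
[[-2.49156475e-01 -9.45851371e-01  2.08053444e-01  4.35057688e+02]
 [-9.68460234e-01  2.43873800e-01 -5.10915356e-02  4.57775303e+01]
 [-2.41378507e-03 -2.14221274e-01 -9.76782176e-01  7.63606553e+02]
 [ 0.00000000e+00  0.00000000e+00  0.00000000e+00  1.00000000e+00]] 353.20783963511184 [0.02594731 0.         0.         0.         0.        ]
```

View pics/top0.png

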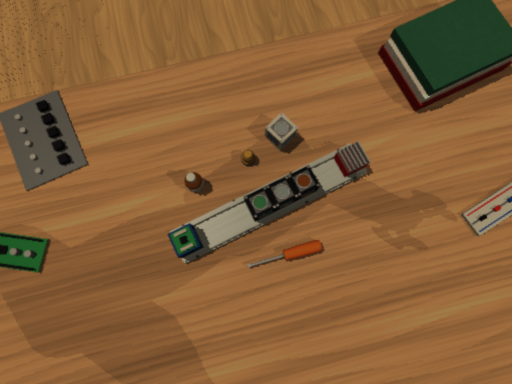

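View pics/scene0.png

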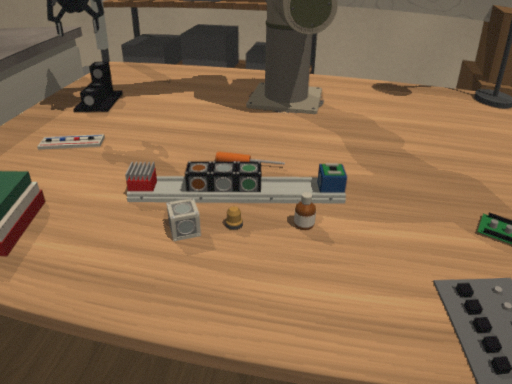

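```bash
cat > h.py <<'E'
import numpy as np,cv2
def ray(s,uv,z):
    K=np.array([[s["fx"],0,s["cx"]],[0,s["fy"],s["cy"]],[0,0,1]]);E=s["extrinsics"]
    p=cv2.undistortPoints(np.array([[uv]],float),K,np.array(s["dist"]))[0,0]
    d=E[:3,:3]@[p[0],p[1],1];o=E[:3,3];return o+d*(z-o[2])/d[2]
def proj(s,P):
    K=np.array([[s["fx"],0,s["cx"]],[0,s["fy"],s["cy"]],[0,0,1]]);E=np.linalg.inv(s["extrinsics"])
    return cv2.projectPoints(np.array(P,float).reshape(-1,1,3),cv2.Rodrigues(E[:3,:3])[0],E[:3,3],K,np.array(s["dist"]))[0][:,0]
E
python3 - <<'E'
import pickle;from h import *
d=pickle.load(open('s.pkl','rb'));s=d['top']
for n,b,c in(("top",(160,130,380,270),3.6),("scene",(110,140,360,260),3.2)):
    x0,y0,x1,y1=b
    cv2.imwrite(f'pics/{n}c.png',cv2.resize(d[n]["img"][y0:y1,x0:x1,::-1],None,fx=c,fy=c,interpolation=cv2.INTER_CUBIC))
hsv=cv2.cvtColor(s["img"],cv2.COLOR_RGB2HSV)
def blob(lo,hi,box,name,z):
    m=cv2.inRange(hsv,lo,hi);k=np.zeros_like(m);x0,y0,x1,y1=box;k[y0:y1,x0:x1]=m[y0:y1,x0:x1]
    n,l,st,ce=cv2.connectedComponentsWithStats(k)
    i=1+np.argmax(st[1:,4]);print(name,st[i],ce[i],ray(s,ce[i],z).round(1))
blob((40,40,40),(90,255,255),(245,185,275,218),'green',60)
blob((5,90,60),(20,255,255),(292,168,315,193),'amber',60)
blob((0,0,60),(180,70,255),(273,179,291,197),'clear',60)
blob((35,80,40),(95,255,255),(165,220,205,262),'board',61)
blob((0,0,80),(180,80,255),(335,142,372,178),'fins',58)
E
```

```text
green [254 196  13  13 136] [259.74264706 201.90441176] [565.2   4.1  60. ]
amber [297 174  14  14 144] [303.52777778 180.16666667] [586.8 -94.4  60. ]
clear [273 181  18  16 216] [281.75462963 189.84722222] [578.3 -45.7  60. ]
board [170 226  28  29 368] [183.24456522 239.74184783] [529.1 169.9  61. ]
fins [335 144  24  23 125] [347.64  153.112] [ 620.3 -200.2   58. ]
```

View pics/topc.png

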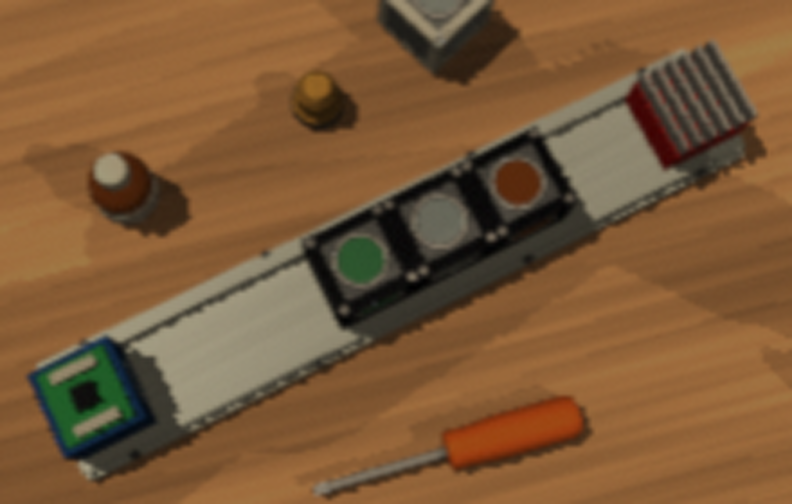

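View pics/scenec.png

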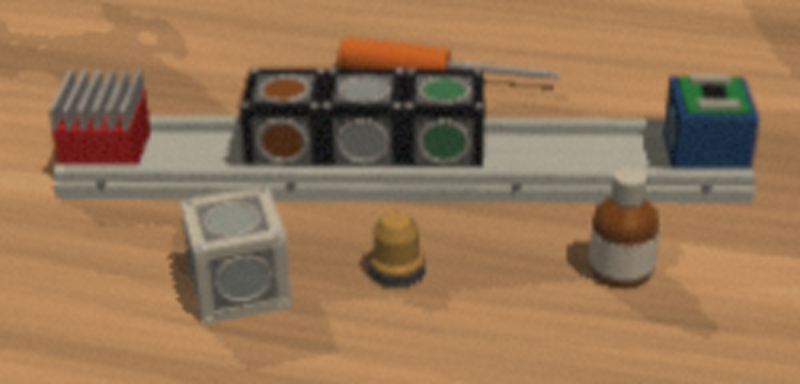

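The top view shows green at (260,202), clear at (282,190) and amber at (304,180). The camera block is at (183,240), on the +y side, and the lamp block is at (352,160). The rail heading is about 102.35°, travel is about 120 mm and the lamp gap about 70 mm. I'll push amber with the closed fingers along tool +x (yaw 102.35).

```bash
python3 -m jog '0 0 0 0 0 -0.17 1; 0 0 0 0 0 -0.17 1; 0 0 0 0 0 -0.17 1; 0 0 0 0 0 -0.17 1; 0 0 0 0 0 -0.17 1' 20; python3 -m jog '0 0 0 0 0 -0.17 1; 0 0 0 0 0 -0.17 1; 0 0 0 0 0 -0.07 1; 0.15 0.2 0 0 0 0 1; 0.3 0.4 0 0 0 0 1'; python3 -m jog '0.3 0.4 0 0 0 0 1;0.3 0.4 0 0 0 0 1;0.3 0.4 0 0 0 0 1;0.3 0.4 0 0 0 0 1;0.3 0.4 0 0 0 0 1'; python3 -m jog '0.3 0.4 0 0 0 0 1;0.3 0.4 0 0 0 0 1;0.3 0.4 0 0 0 0 1;0.15 0.2 0 0 0 0 1;0 0 0 0 0 0 1'
```

```text
time: 0.72
tool_pos: [270.0, -535.7, 404.0]
tcp_rot: [-180.0, -0.1, 78.1]
ft_force: [-0.5, 0.5, 0.9]
finger_gap: 0.4
grip_force: 0.0
time: 1.35
tool_pos: [318.5, -479.2, 403.9]
tcp_rot: [-180.0, -0.0, 102.2]
ft_force: [0.8, 0.4, 0.5]
finger_gap: -0.2
grip_force: 0.0
time: 1.98
tool_pos: [483.1, -288.3, 404.3]
tcp_rot: [-180.0, -0.0, 102.3]
ft_force: [1.1, 0.0, 0.3]
finger_gap: -0.2
grip_force: 0.0
time: 2.6
tool_pos: [597.4, -155.6, 403.8]
tcp_rot: [-179.9, -0.1, 102.5]
ft_force: [0.8, -0.3, -0.4]
finger_gap: -0.2
grip_force: 0.0
```

```bash
python3 -m jog '0.02 0.03 0.3 0 0 0 1;0 0 0.4 0 0 0 1;0 0 0.4 0 0 0 1;0 0 0.2 0 0 0 1;0 0 0 0 0 0 1'; python3 - <<'E'
from bench import *
from h import *
s=snapshot("top");u=np.array([-.2139,.9769,0]);a=np.array([586.8,-94.4,60])
p=sense()["tool_pos"];print(p)
im=np.ascontiguousarray(s["img"][:,:,::-1])
a_=cv2.resize(im[110:240,230:390],None,fx=3.7,fy=3.7,interpolation=2)
c=snapshot("scene");b_=cv2.resize(c["img"][90:220,100:260,::-1],None,fx=3.7,fy=3.7,interpolation=2)
cv2.imwrite('pics/gap.png',cv2.resize(np.vstack([a_,b_]),None,fx=.62,fy=.62))
E
```

```text
time: 3.22
tool_pos: [598.2, -155.0, 273.0]
tcp_rot: [-179.8, -0.1, 102.3]
ft_force: [0.5, -0.3, 0.3]
finger_gap: -0.1
grip_force: 0.0
[ 599.01771275 -155.11369462  275.01283855]
```

View pics/gap.png

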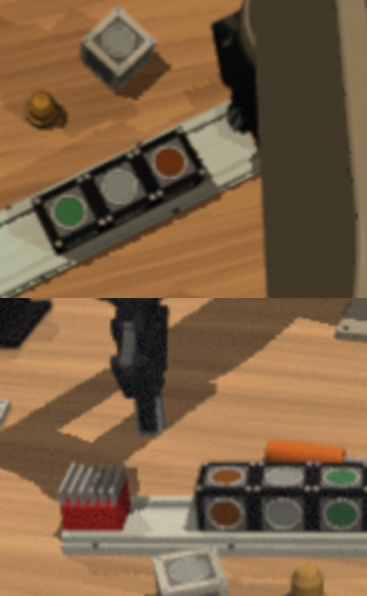

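The fingers (lower view, x≈150) hang over the gap between the lamp face (128) and amber (197), so there is room to go down.

```bash
python3 -m jog '0.02 0 0.2 0 0 0 1;0 0 0.2 0 0 0 1;0 0 0.2 0 0 0 1;0 0 0.17 0 0 0 1;0 0 0 0 0 0 1'; python3 -m jog '0.03 0 0 0 0 0 1;0.04 0 0 0 0 0 1;0.04 0 0 0 0 0 1;0.03 0 0 0 0 0 1;0 0 0 0 0 0 1'
```

```text
time: 3.95
tool_pos: [597.6, -152.3, 195.0]
tcp_rot: [-179.8, -0.1, 102.3]
ft_force: [-0.8, -0.2, -0.4]
finger_gap: 0.2
grip_force: 0.0
time: 4.58
tool_pos: [595.7, -138.7, 197.9]
tcp_rot: [180.0, 0.0, 102.4]
ft_force: [1.1, -0.3, -0.1]
finger_gap: 0.0
grip_force: 0.0
```

```bash
for i in 1 2; do python3 -m jog '0.01 0 0 0 0 0 1;0.01 0 0 0 0 0 1;0.01 0 0 0 0 0 1;0.01 0 0 0 0 0 1;0.01 0 0 0 0 0 1'; done; python3 -m jog '0.015 0 0 0 0 0 1;0.02 0 0 0 0 0 1;0.02 0 0 0 0 0 1;0.02 0 0 0 0 0 1;0.02 0 0 0 0 0 1'
```

```text
time: 5.2
tool_pos: [594.6, -134.1, 197.7]
tcp_rot: [-180.0, 0.0, 102.3]
ft_force: [-0.5, -0.4, -0.7]
finger_gap: 0.1
grip_force: 0.0
time: 5.82
tool_pos: [593.6, -129.3, 197.7]
tcp_rot: [180.0, 0.0, 102.3]
ft_force: [0.3, -2.6, -1.1]
finger_gap: 0.0
grip_force: 1.0
time: 6.45
tool_pos: [591.5, -119.8, 197.7]
tcp_rot: [180.0, 0.0, 102.3]
ft_force: [1.4, -2.2, -0.2]
finger_gap: 0.3
grip_force: 1.0
```

```bash
for i in 1 2 3 4 5 6; do python3 -m jog '0.025 0 0 0 0 0 1;0.025 0 0 0 0 0 1;0.025 0 0 0 0 0 1;0.025 0 0 0 0 0 1;0.025 0 0 0 0 0 1' | egrep 'pos|ft'; done
python3 - <<'E'
from bench import *
from h import *
import cv2
a=cv2.resize(snapshot("top")["img"][150:270,160:340,::-1],None,fx=3,fy=3,interpolation=2)
b=cv2.resize(snapshot("scene")["img"][110:230,185:365,::-1],None,fx=3,fy=3,interpolation=2)
cv2.imwrite('pics/mid.png',cv2.resize(np.vstack([a,b]),None,fx=.8,fy=.8));print(sense()["time"])
E
```

```text
tool_pos: [588.9, -107.6, 197.7]
ft_force: [-0.1, -2.1, -0.1]
tool_pos: [586.2, -95.4, 197.7]
ft_force: [0.0, -1.5, -0.6]
tool_pos: [583.5, -83.2, 197.7]
ft_force: [0.7, -2.0, -0.5]
tool_pos: [580.8, -70.9, 197.7]
ft_force: [1.0, -1.8, -0.9]
tool_pos: [578.2, -58.7, 197.7]
ft_force: [1.1, -2.7, -0.3]
tool_pos: [575.5, -46.5, 197.7]
ft_force: [0.1, -2.6, 0.5]
10.3
```

View pics/mid.png

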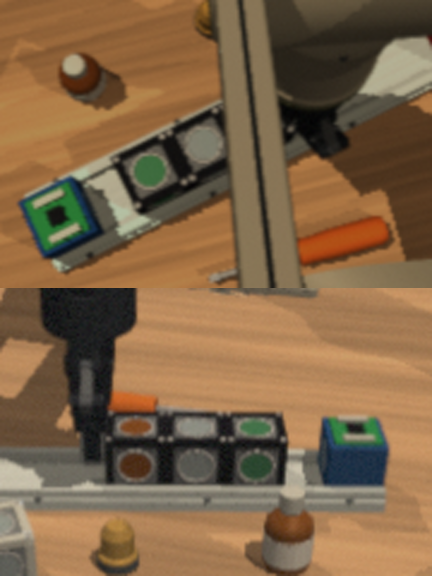

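The row is still together (scene crop x 107–285) and the gap to the camera block (285–320) is about 32 mm. I'll push on, and slow down near contact.

```bash
python3 -m jog '0.025 0 0 0 0 0 1;0.025 0 0 0 0 0 1;0.025 0 0 0 0 0 1;0.025 0 0 0 0 0 1;0.025 0 0 0 0 0 1' | egrep 'pos|ft';python3 -m jog '0.02 0 0 0 0 0 1;0.02 0 0 0 0 0 1;0.02 0 0 0 0 0 1;0.02 0 0 0 0 0 1;0.015 0 0 0 0 0 1' | egrep 'pos|ft'; python3 -m jog '0.01 0 0 0 0 0 1;0.01 0 0 0 0 0 1;0.01 0 0 0 0 0 1;0.01 0 0 0 0 0 1;0.01 0 0 0 0 0 1' | egrep 'pos|ft'
```

```text
tool_pos: [572.8, -34.3, 197.7]
ft_force: [-0.0, -2.0, -0.5]
tool_pos: [570.8, -25.1, 197.7]
ft_force: [1.0, -2.3, -0.0]
tool_pos: [569.7, -20.2, 197.7]
ft_force: [0.6, -2.6, -0.7]
```

```bash
python3 -m jog '0.01 0 0 0 0 0 1;0.01 0 0 0 0 0 1;0.01 0 0 0 0 0 1' | egrep 'pos|ft'
```

```text
tool_pos: [569.1, -17.3, 197.7]
ft_force: [0.4, -2.5, -0.8]
```

```bash
python3 -m jog '0.01 0 0 0 0 0 1;0.01 0 0 0 0 0 1' | egrep 'pos|ft'
```

```text
tool_pos: [568.7, -15.3, 197.7]
ft_force: [0.1, -2.8, -1.3]
```

```bash
python3 -m jog '0.01 0 0 0 0 0 1' | egrep 'pos|ft'
```

```text
tool_pos: [568.4, -14.4, 197.7]
ft_force: [0.2, -2.5, -1.2]
```

```bash
python3 -m jog '0.01 0 0 0 0 0 1' | egrep 'pos|ft'
```

```text
tool_pos: [568.2, -13.4, 197.7]
ft_force: [0.9, -3.1, -1.2]
```

```bash
python3 -m jog '0.01 0 0 0 0 0 1' | egrep 'pos|ft'
```

```text
tool_pos: [568.0, -12.4, 197.7]
ft_force: [0.5, -3.4, 0.7]
```

```bash
python3 - <<'E'
from bench import *
from h import *
b=snapshot("scene")["img"][140:220,205:365,::-1]
cv2.imwrite('pics/near.png',cv2.resize(b,None,fx=4.5,fy=4.5,interpolation=2))
E
```

```text
(no output)
```

View pics/near.png

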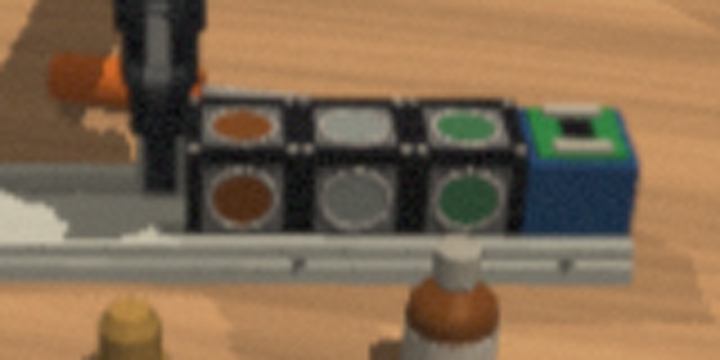

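Green (right edge about 522) is nearly or just touching the blue block. I'll continue in 1 mm steps until the force rises clearly.

```bash
python3 -m jog '0.01 0 0 0 0 0 1' | egrep 'pos|ft'
```

```text
tool_pos: [567.9, -12.1, 197.8]
ft_force: [0.6, -9.7, -0.8]
```

```bash
python3 -m jog '0.005 0 0 0 0 0 1' | egrep 'pos|ft'
```

```text
tool_pos: [567.8, -12.0, 197.8]
ft_force: [0.6, -10.6, -1.4]
```

Contact: the force jumped to about 10 N and the tool stopped. Now I'll back off and go up.

```bash
python3 -m jog '-0.01 0 0 0 0 0 1;-0.02 0 0 0 0 0 1;-0.05 0 0 0 0 0 1;-0.1 0 0 0 0 0 1;-0.1 0 0 0 0 0 1' | egrep 'pos|ft'; python3 -m jog '0 0 -0.2 0 0 0 1;0 0 -0.4 0 0 0 1;0 0 -0.5 0 0 0 1;-0.3 0 -0.5 0 0 0 1;-0.5 0 -0.3 0 0 0 1' | egrep 'pos|ft';python3 -m jog '-0.5 0 0 0 0 0 1;-0.5 0 0 0 0 0 1;-0.5 0 0 0 0 0 1;-0.3 0 0 0 0 0 1;0 0 0 0 0 0 1'
python3 - <<'E'
from bench import *
from h import *
a=cv2.resize(snapshot("top")["img"][140:280,160:380,::-1],None,fx=3.2,fy=3.2,interpolation=2)
b=cv2.resize(snapshot("scene")["img"][130:240,120:360,::-1],(704,323),interpolation=2)
cv2.imwrite('pics/end.png',cv2.resize(np.vstack([a,b]),None,fx=.77,fy=.77))
E
```

```text
tool_pos: [573.9, -39.1, 197.7]
ft_force: [0.2, -0.0, -1.0]
tool_pos: [591.3, -116.1, 393.3]
ft_force: [0.4, -0.0, 0.1]
time: 15.35
tool_pos: [629.0, -294.6, 388.8]
tcp_rot: [180.0, 0.0, 102.2]
ft_force: [-0.1, 0.6, -0.3]
finger_gap: 0.1
grip_force: 0.0
```

View pics/end.png

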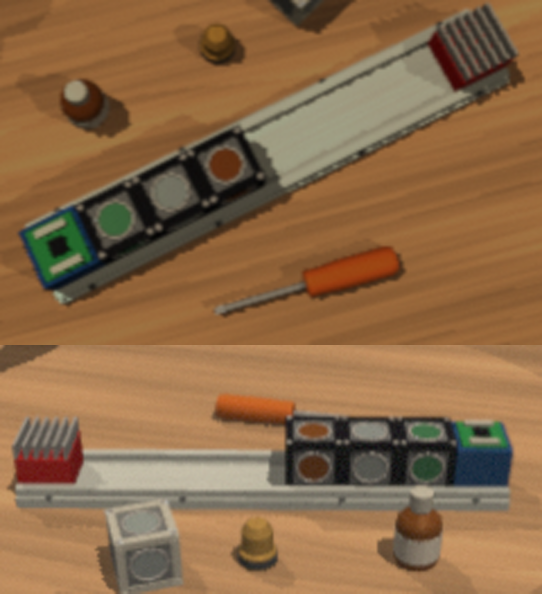

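The train is home (green at (115,218) against the camera block at (58,245)). All the cubes touch, the bystanders are where they were and the hand is clear.

```bash
python3 -c "
from bench import *
print(hand_in())"
```

```text
the job is handed in; nothing more can be done
None
```

The three cubes were pushed as one touching train until the green cube met the camera block (about 10 N contact force at 8 mm/s or less), the hand was taken clear, and the job was handed in at about 15.5 s of the 38 s allowed; no verdict was returned.

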